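Hold the portafilter home against the espresso grinder's dosing plunger

TASK

Get the espresso grinder dosing: swing its lock lever outward, clear of the plunger's tail, so that the dosing plunger is free; then fetch the portafilter from the tamping mat, bring it level into the grinder's fork from the front and push it straight in, rim against the sprung plunger, until the plunger is fully home on its stop. The grinder only runs while the plunger is held in, so finish while still gripping the portafilter and keeping it pressed home; press firmly without ramming, and leave the tamper, the tea cup and the coffee jar standing where they are.

Things in the scene. Friction and masses are not known exactly. Their poses are not given: they have to be found in the camera images.
- grinder: Home espresso grinder, fixed: foot 250 x 130 mm, column 116 mm wide, 340 mm tall with its clear hopper. Origin on the worktop under the middle of the column's front face; +x points into the column, away from the operator, z up. The foot reaches to x = -130 mm, the burr housing overhangs to x = -68 mm from z = 186 mm up; its spout (x = -50) ends at z = 158 mm.
- fork_seat (a point): At grinder (-60, 0, 85) mm, axes as the grinder's: where the centre of the portafilter's rim underside lies with the plunger fully home. The fork: two level prongs 9 mm wide, 70 mm gap, tops at this height, running forward to grinder x = -120 mm, tips flared. The portafilter's body slides in between them from the front, its rim riding on top; 73 mm free from prongs up to the spout.
- plunger (a joint): Sprung dosing plunger, slides along the grinder's +x: 0 = out, 0.010 m = fully home on its hard stop. It needs about 4 N to start and 8 N at the stop, plus the rim's friction if it bears on the prongs. While the lock lever is at 0 it cannot move in more than about 1 mm.
- plunger_face (a point): Middle of the front face of the plunger's black pad (36 mm wide, 26 mm high, centred 90 mm above the worktop), which faces the operator; moves with the plunger.
- lock_lever (a joint): Lock lever, turning on an upright pin at the right front corner of the column: 0 = locked, pointing to the operator and 15 degrees outward (nose of its cam behind the plunger's tail); grows as it swings outward to the right (counter-clockwise from above); 1.05 rad = end stop. The plunger is free from 0.75 rad on. The lever stays where it is left; moving it takes about 1 N at the grip.
- lever_grip (a point): On the axis of the lever's upright black grip, a round post 19 mm in diameter and 40 mm tall that spans from 23 mm below to 17 mm above this point; it stands 113 mm above the worktop, 95 mm from the pin. The lever's 9 mm bar runs from its foot (16 mm below this point) to the pin.
- lever_pin (a point): On the upright axis of the lock lever, fixed to the grinder, 93 mm above the worktop; the lever swings about it.
- portafilter: Loose bottomless portafilter, 0.3 to 0.55 kg: steel head, body 58 mm across, 36 mm tall, with a rim 82 mm across and 10 mm thick on top; straight dark wooden handle. Origin at the centre of the head's underside; z up, the handle points along -x. It stands upright on the mat and balances near the head.
- rim_under (a point): Centre of the underside of the portafilter's rim, 36 mm above the head's underside; axes as the portafilter's. The rim's edge that meets the plunger is 41 mm from here along +x.
- handle_grip (a point): Point on the axis of the portafilter's handle, 85 mm from the head's centre and 41 mm above the head's underside. The handle is about 26 mm thick and runs from 56 to 174 mm from the head's centre.
- tamping_mat: Flat black rubber mat, 140 x 200 x 6 mm, stuck to the worktop; origin at the middle of its underside. The portafilter and the tamper stand on it.
- tamper: Steel tamper standing on the mat, 58 mm across, 82 mm tall; origin at the centre of its underside. Leave it.
- tea_cup: White cup with a faint pattern, 74 x 97 x 71 mm, standing left of the grinder; origin under it. Leave it.
- coffee_jar: Glass jar with green lid, 95 mm across, 137 mm tall, standing right behind the grinder; origin under it. Leave it.

How it is judged:
By the outcome, as a careful person would: the job done as asked, in the order asked, and still so for the second after the job is handed in, while the arm keeps its last pose, push and grip.
It also fails if it takes over 67 s, if anything falls off the work surface, if the arm or the gripper's body presses on something with over 40 N, if the wrist force passes 120 N, or if a joint passes its speed limit or range.

ROBOT

A 7-joint arm with a two-finger parallel gripper is mounted at the origin on a cart in front of the work surface, level with it; the furniture and walls round the work are solid. World frame = base frame: x ahead of the robot, y to its left, z up, the work surface at z = 0. Lengths are in m, angles in rad, forces in N, time in s.
With the tool pointing down it reaches from about 0.4 to 0.85 m from the base axis. Payload 6.9 kg.
Tool frame: the origin (TCP) lies midway between the tips of the shut fingers; the grasp point (between the pads) lies arm.grasp_offset behind it (arm.grasp_offset is the distance from the TCP to the grasp point, in m); z points along the fingers, y is the line along which they close (so a half turn about z gives the same grasp; the last joint's range is limited). The gripper opens to 85 mm and grips with 20 to 120 N. Pads are 22 mm wide; open, the fingers measure 114 mm over their backs; the gripper's body (76 mm by 85 mm) begins 54 mm behind the grasp point. The pads swing forward as they close: fully open they stand 13 mm farther back than shut.
Start: joints at [-1.131, 0.507, -0.238, 1.5, 0.126, 1.149, -0.155], TCP at [0.205, 0.59, 0.231] pointing down, gripper open.
Joint ranges: [-3.08, 3.08], [-0.24, 2.05], [-1.43, 1.35], [0, 2.5], [-1.52, 4.66], [0.17, 1.96], [-2.89, 2.89]. Speed limits (rad/s): [2.39, 2.39, 3.14, 3.14, 3.14, 3.14, 3.14].

INTERFACE

Orientations are given as a unit quaternion [w, x, y, z].
In Python, from station import state, eyes, workorder, arm gives the robot as it stands.
- The arm moves only by the tool apply_moves, never from a script. Its argument "moves" is text: rows parted by semicolons, each of 7 numbers parted by spaces: the closure in counts, from 0 (fully open) to 255 (shut), then the shift along the tool's x, y, z in mm, then the turn, a rotation vector about the tool's x, y, z in rad. A call has 1 to 8 rows; each row shifts and turns the commanded pose from where the row before left it, along the tool's axes as they then stand; what a row does not reach is not made up. A row lasts 1/8 s, in which the tool goes at most 62.5 mm and 10.7 degrees, less where a joint would pass 70% of its speed; a pose out of reach is approached as far as the arm can. A call with a gripper value outside its range is refused whole. The fingers move at their own pace and stop on an object; the grip force is fixed at half the most. Time passes only in rows, so rows that do not move let the fingers close. It gives the time, the measured TCP pose, the force, the opening and the grip force at its end, in the units of the state.
- state(): the state, without advancing time (a new reading comes with each control period).
- eyes.grab_frame(name): name is "side" or "top"; returns a dict with "pixels" (384x512x3 uint8, red, green, blue), "z_map" (384x512 float32, m along the optical axis (not along the pixel's ray), 0 where there is no reading), "fx", "fy", "cx", "cy" (pixels), "origin" and "attitude" of the camera in the world. Camera axes: x right, y down, z forward; pixel columns grow to the right and rows downward; lengths in m; the calibration is good to about 2 mm. A picture is of the moment at which its call begins.
- workorder.finish_job(): hands the job in; it is judged then, once.
The state is a dict: "clock": time; "joint_pos": joint angles; "dq": joint speeds; "tau": joint torques, N m; "eef_pos": TCP position; "tool_rot": TCP orientation; "wrist_force": force on the tool from outside, world axes, zero at the start; "ft_torque": the same for the moment, N m; "grip_width": opening from 0.0 (shut) to 1.0 (fully open); "gripper_force": force on a finger pad.
Only numpy, scipy, OpenCV 4.12 (cv2) and the standard library are available. Lean on these libraries where they do the work, as an engineer would, in place of code of your own. Each camera call takes 0.05 s, during which the arm holds its last target. There are 200 camera calls.

## Working session

There is one attempt and no reset: what is moved stays moved. The work goes in short steps, Python scripts to look and compute and a tool call to move; the robot and the scene stay as the last step left them, time stands still between calls to the robot, and variables do not carry over. Pictures are saved under pics/ and viewed, at most 10 in all, crops included, and the job is handed in when it is done.

Besides the shell and the picture viewer there is one more tool, called after "Call:" as name(argument=value, ...) on one line, values as JSON. apply_moves: Moves the arm, as the interface text tells. Its arguments: {"type":"object","properties":{"moves":{"type":"string"}},"required":["moves"]}

```bash
ls; mkdir -p pics
cat > h.py <<'E'
import numpy as np,cv2
from scipy.spatial.transform import Rotation as R
from station import state,eyes,workorder,arm
def cloud(f):
    z=f["z_map"];v,u=np.indices(z.shape)
    p=np.stack([(u-f["cx"])/f["fx"]*z,(v-f["cy"])/f["fy"]*z,z],-1)
    q=f["attitude"]; q=np.array(q)
    Rm=q if q.shape==(3,3) else R.from_quat(np.r_[q[1:],q[0]]).as_matrix()
    w=p@Rm.T+np.array(f["origin"]); w[z==0]=np.nan
    return w
E
python3 - <<'E'
from h import *
for n in("side","top"):
    f=eyes.grab_frame(n);cv2.imwrite(f"pics/{n}0.png",cv2.resize(f["pixels"][:,:,::-1],(800,600)));np.save(f"{n}0.npy",cloud(f))
    print(n,f["origin"],f["attitude"],f["fx"],f["cx"],f["cy"])
print(state(),arm.grasp_offset)
E
```

```text
pics
side [ 0.33803892 -1.06205614  0.68851457] [-0.47801225  0.86937183 -0.10325228  0.07096398] 357.6668604357333 253.40045399293652 190.74615563988206
top [ 0.09447831 -0.06244949  1.05859611] [ 0.14945516 -0.63596905  0.73540003 -0.17998143] 357.7604654442704 258.34517620196306 194.56790795619682
{'clock': 0.1, 'joint_pos': array([-1.13046758,  0.50826092, -0.23750159,  1.50102165,  0.12570963,
        1.14891022, -0.15480805]), 'dq': array([ 0.00025823, -0.00076621,  0.00043421, -0.00343763,  0.00174334,
        0.00011118,  0.00032976]), 'tau': array([-5.06505443e-03, -6.21831465e+01, -2.19482817e+00, -2.50204432e+01,
        1.25676667e-02,  7.86035758e-03, -2.78095200e-05]), 'eef_pos': array([0.20532061, 0.58983799, 0.230515  ]), 'tool_rot': array([-1.08684401e-04,  1.66643144e-01,  9.86016943e-01, -7.98951872e-04]), 'wrist_force': array([ 0.44757008, -0.34876439, -0.2055509 ]), 'ft_torque': array([ 0.07485105,  0.02708072, -0.04329459]), 'gripper_force': 0.0, 'grip_width': 0.9972648661693804} 0.0187
```

View pics/side0.png

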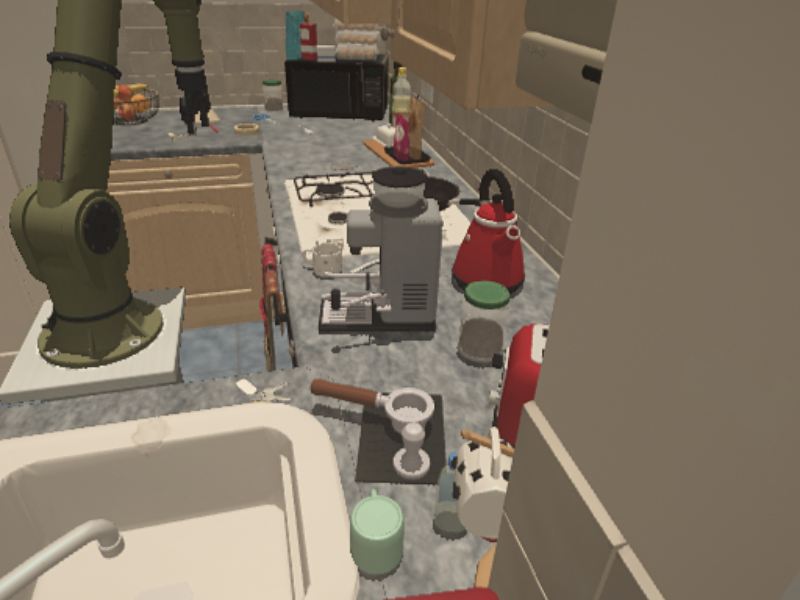

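View pics/top0.png

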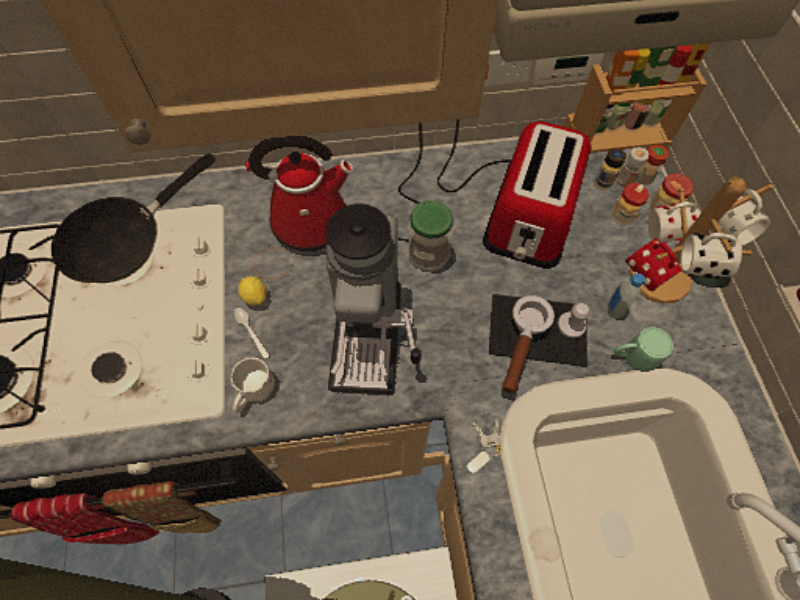

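The side view shows the black lever grip at (336,297) and the portafilter head at (409,405). In the top view the grip is at (416,355), the head at (533,317) and the handle at (517,365). Next I'll measure them.

```bash
python3 - <<'E'
from h import *
np.set_printoptions(precision=4,suppress=True)
T=np.load("top0.npy");S=np.load("side0.npy")
def at(W,u,v,r=1):
    u=int(u/1.5625);v=int(v/1.5625);return np.nanmedian(W[v-r:v+r+1,u-r:u+r+1].reshape(-1,3),0)
print("grip",at(T,416,353,0),at(T,416,357,0),at(S,336,297,0))
print("head",at(T,533,317),"handle",at(T,524,345,0),at(T,512,385,0),"tamper",at(T,580,312))
print("table",at(T,450,300),"foot",at(T,365,380),"housing",at(T,360,300),"jar",at(T,432,215))
A=np.concatenate([T.reshape(-1,3),S.reshape(-1,3)])
fr=A[np.isfinite(A).all(1)]
def rect(W,m,name):
    p=W.reshape(-1,3);p=p[m(p)][:,:2].astype(np.float32)
    if len(p)<10: print(name,len(p));return
    r=cv2.minAreaRect(p*1000);print(name,len(p),r,p.mean(0))
c=at(T,365,370)[:2]
# region by world heights near grinder
g=at(T,360,300)[:2]
near=lambda p,c,r:np.hypot(p[:,0]-c[0],p[:,1]-c[1])<r
rect(T,lambda p:near(p,g,.13)&(p[:,2]>.2)&(p[:,2]<.262),"housing top")
rect(T,lambda p:near(p,c,.1)&(p[:,2]>.012)&(p[:,2]<.06),"foot")
h=at(T,533,317)[:2]
rr=T.reshape(-1,3);m=near(rr,h,.06)&(rr[:,2]>.040)&(rr[:,2]<.06);q=rr[m]
print("rim",len(q),q.mean(0)); 
(cx,cy),rad=cv2.minEnclosingCircle(q[:,:2].astype(np.float32)*1000);print(cx,cy,rad)
E
python3 - <<'E'
import cv2
import sys; sys.path.insert(0,'.')
i=cv2.imread('pics/top0.png')
from h import *
a=eyes.grab_frame("top")["pixels"][:,:,::-1];b=eyes.grab_frame("side")["pixels"][:,:,::-1]
x=cv2.resize(a[180:260,200:285],None,fx=4.7,fy=4.7,interpolation=cv2.INTER_CUBIC)
y=cv2.resize(b[120:220,195:285],None,fx=4.2,fy=4.2,interpolation=cv2.INTER_CUBIC)
H=max(x.shape[0],y.shape[0]);p=lambda k:cv2.copyMakeBorder(k,0,H-k.shape[0],0,0,0)
cv2.imwrite('pics/z1.png',np.hstack([p(x),p(y)]))
E
```

```text
grip [ 0.4647 -0.1474  0.1305] [ 0.4571 -0.1463  0.1274] [ 0.4647 -0.1582  0.1169]
head [ 0.5524 -0.4101  0.0221] handle [ 0.4799 -0.364   0.0581] [ 0.4013 -0.3196  0.0624] tamper [ 0.5216 -0.482   0.0857]
table [ 0.6225 -0.2504  0.0007] foot [ 0.4641 -0.0488  0.0207] housing [ 0.5232 -0.0598  0.2422] jar [ 0.7515 -0.2244  0.1372]
housing top 1014 ((563.3432006835938, -75.82311248779297), (126.61811065673828, 124.69059753417969), 3.6427688598632812) [ 0.5392 -0.0635]
foot 1460 ((511.50518798828125, -52.18377685546875), (129.41619873046875, 137.0367431640625), 78.49736785888672) [ 0.5048 -0.0525]
rim 307 [ 0.5439 -0.4013  0.0506]
541.8321533203125 -399.5693054199219 44.52336883544922
```

View pics/z1.png

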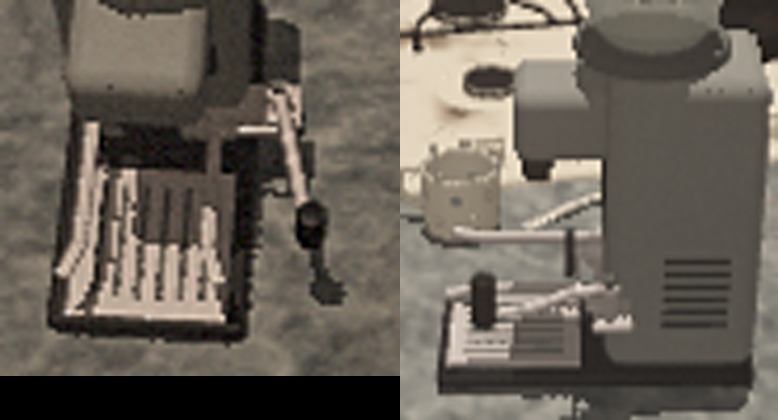

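The crops show the lever grip at (311,222) on the left and (482,300) on the right, and the plunger pad at (570,250) on the right. Next I'll fit the grinder's yaw and edges.

Run:
```python
from h import *
np.set_printoptions(precision=4,suppress=True)
T=np.load("top0.npy").reshape(-1,3);S=np.load("side0.npy").reshape(-1,3)
# column right face from side
p=S[(S[:,2]>.04)&(S[:,2]<.2)&(S[:,0]>.5)&(S[:,0]<.75)&(S[:,1]>-.22)&(S[:,1]<-.08)]
def fit(q,n=6):
    for _ in range(n):
        l=cv2.fitLine(q.astype(np.float32),cv2.DIST_HUBER,0,1e-4,1e-4).ravel()
        d=(q-l[2:])@np.array([-l[1],l[0]]);q=q[abs(d)<max(.003,1.5*np.median(abs(d)))]
    l=l*np.sign(l[0]); return np.degrees(np.arctan2(l[1],l[0])),q.mean(0),len(q),q.min(0),q.max(0)
l=fit(p[:,:2]);print("side face",len(p),l)
yaw=np.radians(l[0])
Rg=np.array([[np.cos(yaw),-np.sin(yaw)],[np.sin(yaw),np.cos(yaw)]])
loc=lambda q:q@Rg   # components along grinder axes (no offset)
for nm,W in(("T",T),("S",S)):
    r=np.c_[loc(W[:,:2]),W[:,2]]
    k=(W[:,0]>.35)&(W[:,0]<.75)&(W[:,1]>-.25)&(W[:,1]<.08)
    r=r[k]
    for z0,z1 in((.012,.03),(.08,.09),(.10,.14),(.19,.235),(.235,.26)):
        s=r[(r[:,2]>z0)&(r[:,2]<z1)]
        print(nm,z0,len(s),*(np.percentile(s[:,i],[0.5,3,97,99.5]) for i in(0,1)))
for nm,W in(("T",T),("S",S)):
    k=(abs(W[:,0]-.464)<.025)&(abs(W[:,1]+.15)<.025)&(W[:,2]>.092)&(W[:,2]<.14)
    print(nm,W[k].min(0),W[k].max(0),W[k].mean(0),k.sum())
# lever bar from T
k=(T[:,0]>.475)&(T[:,0]<.57)&(T[:,1]>-.165)&(T[:,1]<-.1)&(T[:,2]>.085)&(T[:,2]<.112)
print(fit(T[k][:,:2]),T[k][:,2].mean())
# portafilter handle
k=(T[:,0]>.38)&(T[:,0]<.50)&(T[:,1]>-.40)&(T[:,1]<-.29)&(T[:,2]>.04)&(T[:,2]<.08)
print("handle",fit(T[k][:,:2]),T[k].max(0),T[k].min(0))
k=(np.hypot(T[:,0]-.542,T[:,1]+.4)<.05)&(T[:,2]>.045)&(T[:,2]<.06)
q=T[k];print("rim z",np.percentile(q[:,2],[5,50,95]),q.min(0),q.max(0))
e=cv2.fitEllipse(cv2.convexHull((q[:,:2]*1000).astype(np.float32)));print(e)
k=(np.hypot(T[:,0]-.522,T[:,1]+.482)<.05)&(T[:,2]>.07);print("tamper",T[k].mean(0))
# jar, cup
k=(np.hypot(T[:,0]-.75,T[:,1]+.224)<.06)&(T[:,2]>.125)&(T[:,2]<.15);print("jar",T[k].mean(0))
```

```text
side face 1938 (np.float32(-10.787658), array([ 0.6197, -0.135 ]), 1192, array([ 0.54  , -0.1459]), array([ 0.6727, -0.1212]))
T 0.012 1599 [0.4445 0.4476 0.7322 0.7498] [-0.1034 -0.0636  0.1048  0.1083]
T 0.08 345 [0.4547 0.4589 0.7383 0.7488] [-0.107  -0.0867  0.0894  0.0939]
T 0.1 634 [0.4761 0.4785 0.7739 0.7778] [-0.1106 -0.107   0.0038  0.0349]
T 0.19 371 [0.5057 0.5061 0.6294 0.6756] [-0.0155 -0.0149  0.0942  0.0983]
T 0.235 749 [0.5088 0.5106 0.6727 0.685 ] [-0.015  -0.0136  0.0883  0.099 ]
S 0.012 854 [0.4462 0.4513 0.7296 0.7386] [-0.1123 -0.0948  0.0797  0.0892]
S 0.08 270 [0.4554 0.4604 0.7318 0.7393] [-0.1102 -0.1004  0.0853  0.0909]
S 0.1 785 [0.4771 0.4831 0.7707 0.7783] [-0.1113 -0.107  -0.0043  0.042 ]
S 0.19 816 [0.508  0.5112 0.6844 0.6897] [-0.0211 -0.0197  0.0078  0.0251]
S 0.235 628 [0.5114 0.5175 0.6861 0.6915] [-0.0195 -0.0178  0.0665  0.0794]
T [ 0.4557 -0.1566  0.0932] [ 0.4873 -0.1385  0.1343] [ 0.4632 -0.1465  0.1192] 65
S [ 0.4554 -0.1611  0.0923] [ 0.4872 -0.1435  0.1294] [ 0.4661 -0.155   0.1104] 86
(np.float32(23.616772), array([ 0.5285, -0.1347]), 31, array([ 0.4891, -0.1501]), array([ 0.5687, -0.1157])) 0.10028185661324904
handle (np.float32(-30.562803), array([ 0.4441, -0.343 ]), 79, array([ 0.3947, -0.3771]), array([ 0.4985, -0.3132])) [ 0.4988 -0.3071  0.0636] [ 0.3917 -0.3852  0.0407]
rim z [0.0466 0.0514 0.0549] [ 0.4958 -0.4406  0.0451] [ 0.5863 -0.3615  0.059 ]
((541.0433959960938, -399.5121765136719), (79.54916381835938, 93.29818725585938), 62.07392501831055)
tamper [ 0.5231 -0.4842  0.0819]
jar [ 0.7421 -0.2226  0.1365]
```

Grinder fit: yaw -10.8°, consistent with the foot, housing and prong sizes. The lever grip is at about (0.465,-0.149). I'll write a planner that gives me the tool-axis shifts.

```bash
cat >> h.py <<'E'
YAW=np.radians(-10.8)
RG=np.array([[np.cos(YAW),-np.sin(YAW)],[np.sin(YAW),np.cos(YAW)]])
OG=RG@np.array([.576,.0414])
GRIP=np.array([.465,-.149])
def g2w(x,y): return OG+RG@np.array([x,y])
def tool(yd):  # pointing down, tool y at world angle yd (deg)
    a=np.radians(yd);y=np.array([np.cos(a),np.sin(a),0]);z=np.array([0,0,-1.]);return np.stack([np.cross(y,z),y,z],1)
def plan(c,wps,start=None):
    """wps: (xyz, yd, rows); prints rows in mm/rad, tracking rounding"""
    s=state();p=np.array(s["eef_pos"]);q=s["tool_rot"];M=R.from_quat(np.r_[q[1:],q[0]])
    if start: p=np.array(start[0]);M=R.from_matrix(tool(start[1]))
    out=[]
    for xyz,yd,n in wps:
        xyz=np.array(xyz);T=R.from_matrix(tool(yd))
        for k in range(n,0,-1):
            d=np.round(M.inv().apply((xyz-p)/k)*1000,1);r=np.round((M.inv()*T).as_rotvec()/k,3)
            out.append(f"{c} "+" ".join(f"{v:g}" for v in [*d,*r]));p=p+M.apply(d/1000);M=M*R.from_rotvec(r)
    for i in range(0,len(out),8): print("; ".join(out[i:i+8]))
def st():
    s=state();print("t",s["clock"],"p",np.round(s["eef_pos"],4),"q",np.round(s["tool_rot"],3),"F",np.round(s["wrist_force"],1),"w",round(s["grip_width"],3),"gf",s["gripper_force"],"j",np.round(s["joint_pos"],2))
E
python3 - <<'E'
from h import *
g=list(GRIP)
print(OG,g2w(-.0,-.075),GRIP+.095*np.array([np.cos(np.radians(4.2)),np.sin(np.radians(4.2))]))
plan(0,[((.42,.17,.25),10,10),((*g,.24),-56,10),((*g,.104),-56,4)])
E
```

```text
[ 0.57355504 -0.06726495] [ 0.55950144 -0.14093649] [ 0.55974488 -0.14204237]
0 -34.1 -32.6 -1.9 -0 0 0.106; 0 -37.3 -28.8 -1.9 -0 0 0.106; 0 -40.2 -24.7 -1.9 -0 0 0.106; 0 -42.6 -20.3 -1.9 -0 0 0.106; 0 -44.5 -15.7 -1.9 -0 0 0.106; 0 -45.9 -10.9 -1.9 -0 0 0.106; 0 -46.8 -6 -1.9 -0 0 0.106; 0 -47.2 -1 -1.9 -0 0 0.106
0 -47 3.9 -1.8 -0 0 0.107; 0 -46.3 8.9 -1.9 -0.001 0.001 0.106; 0 -32.2 -1.1 1 0 -0 0.115; 0 -32.1 2.6 1 0 -0 0.115; 0 -31.6 6.2 1 0 -0 0.115; 0 -30.7 9.8 1 0 -0 0.115; 0 -29.3 13.3 1 0 -0 0.115; 0 -27.6 16.6 1 0 -0 0.115
0 -25.6 19.6 1 0 -0 0.116; 0 -23.1 22.5 1 0 -0 0.115; 0 -20.4 24.9 1 0 -0 0.116; 0 -17.3 27.2 1 0 -0 0.115; 0 -0 -0 34 0 -0 0; 0 -0 -0 34 0 -0 0; 0 -0 -0 34 0 -0 0; 0 -0 -0 34 0 -0 0
```

Call:
apply_moves(moves="0 -34 -33 -2 0 0 0.106; 0 -37 -29 -2 0 0 0.106; 0 -40 -25 -2 0 0 0.106; 0 -43 -20 -2 0 0 0.106; 0 -44 -16 -2 0 0 0.106; 0 -46 -11 -2 0 0 0.106; 0 -47 -6 -2 0 0 0.106; 0 -47 -1 -2 0 0 0.106")

```text
clock: 1.2
eef_pos: [0.3768, 0.2522, 0.2474]
tool_rot: [0.0, 0.559, 0.829, 0.0]
wrist_force: [0.8, 0.7, -0.3]
grip_width: 1.004
gripper_force: 0.0
```

Call:
apply_moves(moves="0 -47 4 -2 0 0 0.107; 0 -46 9 -2 0 0 0.106; 0 -32 -1 1 0 0 0.115; 0 -32 3 1 0 0 0.115; 0 -31 6 1 0 0 0.115; 0 -31 10 1 0 0 0.115; 0 -29 13 1 0 0 0.115; 0 -28 17 1 0 0 0.115")

```text
clock: 2.2
eef_pos: [0.4466, -0.0217, 0.2453]
tool_rot: [-0.0, 0.865, 0.502, 0.0]
wrist_force: [0.2, -0.7, -0.4]
grip_width: 0.995
gripper_force: 0.0
```

Call:
apply_moves(moves="0 -26 20 1 0 0 0.116; 0 -23 22 1 0 0 0.115; 0 -20 25 1 0 0 0.116; 0 -17 27 1 0 0 0.115; 0 0 0 0 0 0 0")

```text
clock: 2.82
eef_pos: [0.4647, -0.1505, 0.2412]
tool_rot: [0.001, 0.957, 0.29, -0.0]
wrist_force: [-0.5, 1.1, 0.1]
grip_width: 1.003
gripper_force: 0.0
```

Run:
```python
from h import *
st()
plan(0,[((*GRIP,.19),-56,1),((*GRIP,.106),-56,4)])
f=eyes.grab_frame("top");b=eyes.grab_frame("side")
x=cv2.resize(f["pixels"][170:290,180:300,::-1],(400,400));y=cv2.resize(b["pixels"][100:220,175:295,::-1],(400,400));cv2.imwrite("pics/a1.png",np.hstack([x,y]))
```

```text
t 2.825 p [ 0.4647 -0.1505  0.2412] q [ 0.001  0.957  0.29  -0.   ] F [-0.5  1.1  0.1] w 1.003 gf 0.0 j [-0.12  0.32  0.52  1.84 -0.18  1.03 -0.51]
0 1.2 -1.1 51.2 0.001 0.001 -0.004; 0 -0 -0 21 0 -0 -0; 0 -0 -0 21 0 -0 -0; 0 -0 -0 21 0 -0 -0; 0 -0.1 -0 21 0 -0 -0
```

View pics/a1.png

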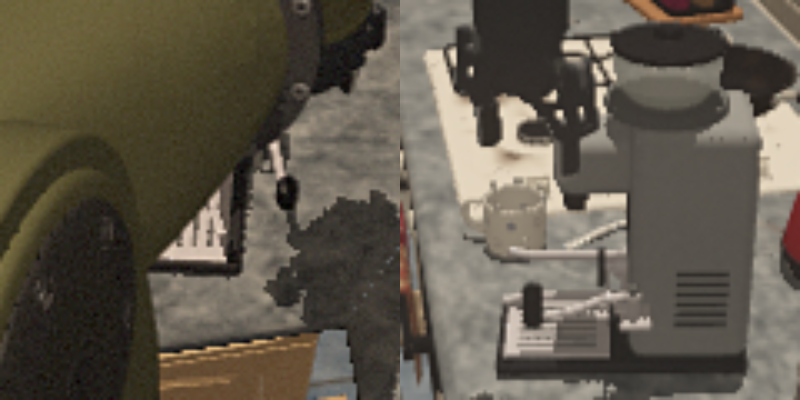

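The right crop shows the open fingers at (487,130) and (568,160), centred above the grip at (532,300). I'll descend and half close around the post.

Call:
apply_moves(moves="0 1 -1 40 0 0 -0.004; 0 0 0 40 0 0 0; 0 0 0 30 0 0 0; 0 0 0 19 0 0 0; 150 0 0 0 0 0 0; 160 0 0 0 0 0 0; 160 0 0 0 0 0 0; 160 0 0 0 0 0 0")

```text
clock: 3.92
eef_pos: [0.4655, -0.1467, 0.113]
tool_rot: [0.0, 0.956, 0.295, 0.001]
wrist_force: [-0.0, 0.1, -0.3]
grip_width: 0.376
gripper_force: 0.0
```

Run:
```python
from h import *
st()
pin=GRIP+.095*np.array([np.cos(np.radians(4.2)),np.sin(np.radians(4.2))])
w=[]
for th in np.linspace(0,1.02,15)[1:]:
    a=np.radians(184.2)+th;w.append(((*(pin+.095*np.array([np.cos(a),np.sin(a)])),.112),-56,1))
plan(160,w,start=((*GRIP,.112),-56))
b=eyes.grab_frame("side");print(b["origin"])
cv2.imwrite("pics/a2.png",cv2.resize(b["pixels"][120:220,175:295,::-1],(720,600)))
```

```text
t 3.925 p [ 0.4655 -0.1467  0.113 ] q [0.    0.956 0.295 0.001] F [-0.   0.1 -0.3] w 0.376 gf 0.0 j [-0.05  0.47  0.44  2.02 -0.3   0.71 -0.39]
160 -3.2 6.1 0 0 0 0; 160 -2.8 6.4 0 0 0 0; 160 -2.3 6.5 0 0 0 0; 160 -1.8 6.7 0 0 0 0; 160 -1.3 6.8 0 0 0 0; 160 -0.8 6.8 0 0 0 0; 160 -0.4 7 0 0 0 0; 160 0.2 6.9 0 0 0 0
160 0.7 6.9 0 0 0 0; 160 1.2 6.8 0 0 0 0; 160 1.7 6.7 0 0 0 0; 160 2.1 6.6 0 0 0 0; 160 2.7 6.4 0 0 0 0; 160 3.1 6.1 0 0 0 0
[ 0.33803892 -1.06205614  0.68851457]
```

View pics/a2.png

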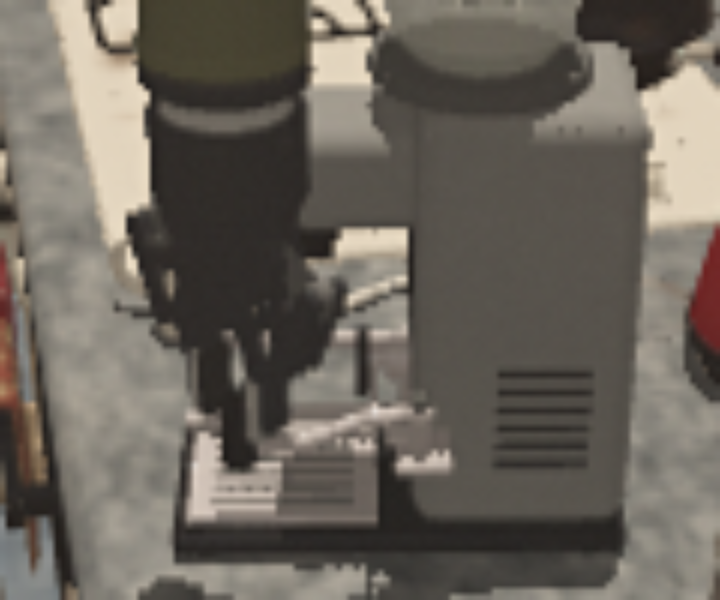

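The post at (240,430) sits between the fingers at (215,380) and (270,390). I'll swing it along the arc.

Call:
apply_moves(moves="160 -3.2 6.1 0 0 0 0; 160 -2.8 6.4 0 0 0 0; 160 -2.3 6.5 0 0 0 0; 160 -1.8 6.7 0 0 0 0; 160 -1.3 6.8 0 0 0 0; 160 -0.8 6.8 0 0 0 0; 160 -0.4 7 0 0 0 0; 160 0.2 6.9 0 0 0 0")

```text
clock: 4.97
eef_pos: [0.4853, -0.1981, 0.1123]
tool_rot: [0.0, 0.956, 0.294, 0.0]
wrist_force: [-0.9, -0.2, 0.2]
grip_width: 0.368
gripper_force: 0.6
```

Call:
apply_moves(moves="160 0.7 6.9 0 0 0 0; 160 1.2 6.8 0 0 0 0; 160 1.7 6.7 0 0 0 0; 160 2.1 6.6 0 0 0 0; 160 2.7 6.4 0 0 0 0; 160 3.1 6.1 0 0 0 0; 160 0 0 0 0 0 0; 160 0 0 0 0 0 0")

```text
clock: 5.98
eef_pos: [0.5168, -0.2239, 0.1123]
tool_rot: [0.0, 0.956, 0.295, 0.0]
wrist_force: [-0.1, 1.1, -0.1]
grip_width: 0.376
gripper_force: 0.0
```

Run:
```python
from h import *
st()
b=eyes.grab_frame("side")
cv2.imwrite("pics/a3.png",cv2.resize(b["pixels"][120:220,175:295,::-1],(720,600)))
```

```text
t 5.975 p [ 0.5168 -0.2239  0.1123] q [0.    0.956 0.295 0.   ] F [-0.1  1.1 -0.1] w 0.376 gf 0.0 j [ 0.09  0.57  0.43  1.83 -0.31  0.81 -0.3 ]
```

View pics/a3.png

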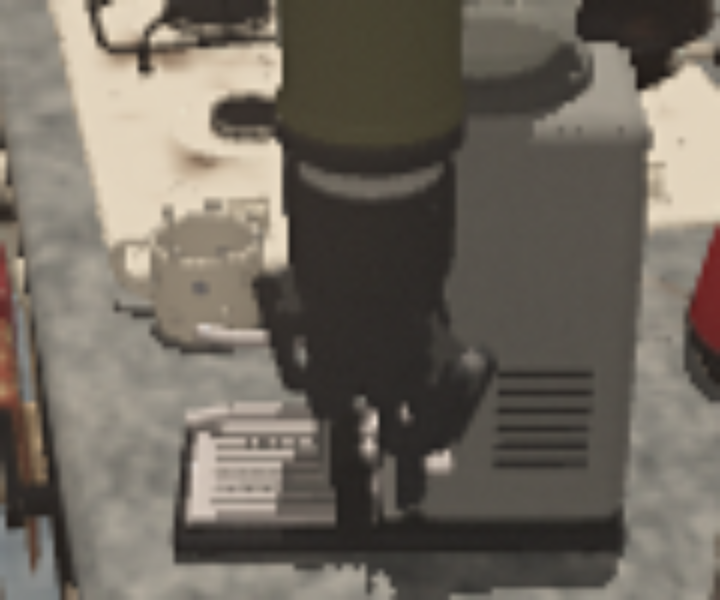

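The grip post appears to have moved along with the fingers, around (355,500). I'll raise the arm, move it toward the portafilter, then check the lever.

Run:
```python
from h import *
c=np.array([.5415,-.4]);a=np.radians(-30.6);u=np.array([np.cos(a),np.sin(a)])
g=c-.074*u;print(g)
s=state()["eef_pos"]
plan(0,[((s[0],s[1],.20),-56,2),((*g,.16),-120.6,8)])
```

```text
[ 0.47780509 -0.36233094]
0 0 0 -43.8 0 -0 0.002; 0 0 0 -43.8 0 -0 0.002; 0 -13.7 11.6 5 0 -0 0.141; 0 -11.9 13.4 5 0 -0 0.141; 0 -9.9 15 5 0 -0 0.141; 0 -7.7 16.3 5 0 -0 0.141; 0 -5.4 17.2 5 0 -0 0.141; 0 -2.9 17.7 5 0 -0 0.141
0 -0.4 18 5 0 -0 0.141; 0 2.1 17.9 5 0 -0 0.141
```

Call:
apply_moves(moves="160 0 0 -44 0 0 0.002; 160 0 0 -44 0 0 0.002; 0 -14 11 5 0 0 0.141; 0 -12 13 5 0 0 0.141; 0 -10 15 5 0 0 0.141; 0 -8 16 5 0 0 0.141; 0 -5 17 5 0 0 0.141; 0 -3 18 5 0 0 0.141")

```text
clock: 7.02
eef_pos: [0.4864, -0.3272, 0.1703]
tool_rot: [-0.0, 0.992, -0.128, 0.0]
wrist_force: [0.3, -0.9, -0.1]
grip_width: 1.003
gripper_force: 0.0
```

Call:
apply_moves(moves="0 0 18 5 0 0 0.141; 0 2 18 5 0 0 0.141; 0 0 0 0 0 0 0")

```text
clock: 7.4
eef_pos: [0.4761, -0.3627, 0.16]
tool_rot: [0.0, 0.964, -0.265, -0.0]
wrist_force: [-0.3, -0.9, 0.7]
grip_width: 0.999
gripper_force: 0.0
```

Run:
```python
from h import *
st()
t=eyes.grab_frame("top");f=eyes.grab_frame("side")
x=cv2.resize(t["pixels"][170:260,190:370,::-1],(800,400));y=f["pixels"][110:310,150:300,::-1]
cv2.imwrite("pics/a4.png",np.vstack([x[:, :], cv2.copyMakeBorder(y,0,0,0,650,0)]))
pts=[cloud(k).reshape(-1,3) for k in(t,f)]
for W in pts:
    k=(abs(W[:,0]-.51)<.06)&(abs(W[:,1]+.21)<.06)&(W[:,2]>.105)&(W[:,2]<.14)
    if k.any(): print(k.sum(),W[k].mean(0),W[k].min(0),W[k].max(0))
```

```text
t 7.4 p [ 0.4761 -0.3627  0.16  ] q [ 0.     0.964 -0.265 -0.   ] F [-0.3 -0.9  0.7] w 0.999 gf 0.0 j [ 0.16  0.63  0.76  1.68 -0.5   1.03 -1.02]
52 [ 0.50708124 -0.21996864  0.12334301] [ 0.49930412 -0.22983505  0.10504543] [ 0.52598509 -0.19050015  0.13173686]
10 [ 0.51974463 -0.20831637  0.11084107] [ 0.49973565 -0.2347263   0.1050529 ] [ 0.55899042 -0.15014101  0.12779921]
```

View pics/a4.png

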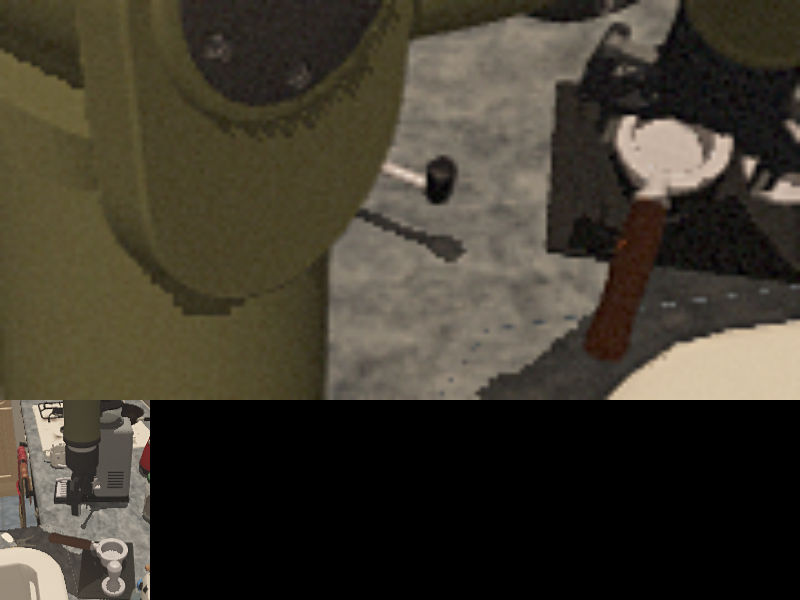

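The top crop shows the lever swung out, with its grip at (440,180). That puts it at about 0.93 rad, so the plunger is free. Next I'll descend on the portafilter handle.

Call:
apply_moves(moves="0 0 0 40 0 0 0; 0 -1 0 40 0 0 0; 0 0 0 30 0 0 0; 0 0 0 24 0 0 0; 0 0 0 0 0 0 0; 255 0 0 0 0 0 0; 255 0 0 0 0 0 0; 255 0 0 0 0 0 0")

```text
clock: 8.5
eef_pos: [0.4765, -0.3614, 0.0272]
tool_rot: [0.0, 0.965, -0.264, 0.001]
wrist_force: [-0.5, -0.3, 0.1]
grip_width: 0.373
gripper_force: 0.0
```

Call:
apply_moves(moves="255 0 0 0 0 0 0; 255 0 0 0 0 0 0; 255 0 0 0 0 0 0; 255 0 0 -10 0 0 0; 255 0 0 -20 0 0 0; 255 0 0 -30 0 0 0; 255 0 0 -30 0 0 0; 255 0 0 0 0 0 0")

```text
clock: 9.5
eef_pos: [0.4766, -0.3621, 0.1183]
tool_rot: [0.001, 0.965, -0.264, 0.001]
wrist_force: [0.4, -0.1, -4.2]
grip_width: 0.281
gripper_force: 59.8
```

Run:
```python
from h import *
st()
t=eyes.grab_frame("top");f=eyes.grab_frame("side")
cv2.imwrite("pics/a5.png",cv2.resize(f["pixels"][180:300,180:320,::-1],(700,600)))
np.save("t5.npy",cloud(t));np.save("s5.npy",cloud(f))
for W in(cloud(t).reshape(-1,3),cloud(f).reshape(-1,3)):
    k=(np.hypot(W[:,0]-.54,W[:,1]+.4)<.055)&(W[:,2]>.115)&(W[:,2]<.16);q=W[k]
    if len(q)>20:
        A=np.c_[q[:,:2]-q[:,:2].mean(0),np.ones(len(q))]
        print(len(q),q.mean(0),q.min(0),q.max(0),np.linalg.lstsq(A,q[:,2],rcond=None)[0])
```

```text
t 9.5 p [ 0.4766 -0.3621  0.1183] q [ 0.001  0.965 -0.264  0.001] F [ 0.4 -0.1 -4.2] w 0.281 gf 59.76527273654938 j [ 0.18  0.68  0.72  1.73 -0.54  0.94 -0.98]
628 [ 0.53906413 -0.40138033  0.13447944] [ 0.48810399 -0.44528095  0.11506424] [ 0.58441214 -0.36116099  0.14822357] [-0.0559944  -0.03563781  0.13447944]
```

View pics/a5.png

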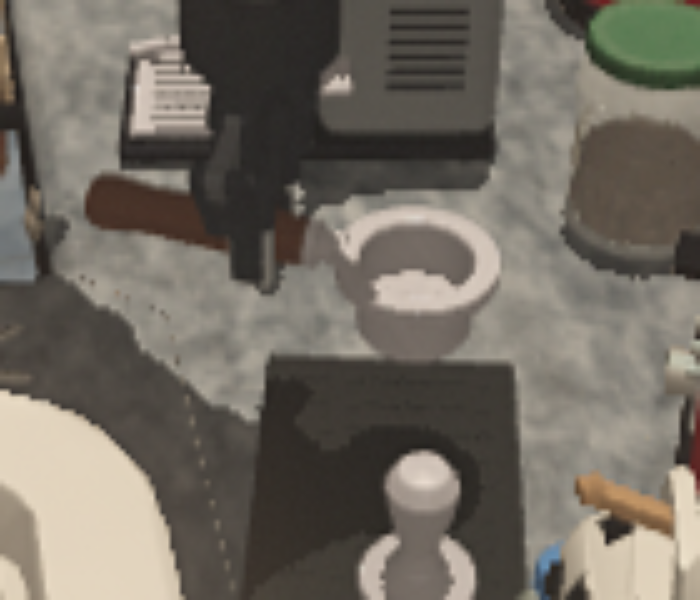

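The portafilter is lifted, with its head at (425,270) in the crop and about 4.2 N of weight. I'll check that it is level.

Run:
```python
from h import *
np.set_printoptions(precision=4,suppress=True)
a=np.radians(-30.6);u=np.array([np.cos(a),np.sin(a)]);v=np.array([-u[1],u[0]])
W=np.load("s5.npy").reshape(-1,3);W=W[np.isfinite(W).all(1)]
c=np.array([.5415,-.4]);l=np.c_[(W[:,:2]-c)@u,(W[:,:2]-c)@v,W[:,2]]
k=(l[:,2]>.1)&(l[:,2]<.165)&(abs(l[:,0])<.06)&(abs(l[:,1])<.06);q=l[k]
# upper envelope per along-bin
for b in np.arange(-.045,.046,.01):
    s=q[(abs(q[:,0]-b)<.005)]
    if len(s)>3: print("x%.3f z95 %.4f n%d ymin %.4f ymax %.4f"%(b,np.percentile(s[:,2],92),len(s),s[:,1].min(),s[:,1].max()))
r=q[q[:,2]>.137];print(r.min(0),r.max(0),len(r))
A=np.c_[r[:,:2],np.ones(len(r))];print("rim plane",np.linalg.lstsq(A,r[:,2],rcond=None)[0])
h=l[(l[:,0]<-.1)&(l[:,0]>-.19)&(abs(l[:,1])<.02)&(l[:,2]>.1)&(l[:,2]<.17)]
for b in(-.105,-.12,-.135,-.15,-.165): 
    s=h[abs(h[:,0]-b)<.007]
    if len(s): print("h",b,s[:,2].max(),s[:,1].min(),len(s))
print("end",h[:,0].min())
```

```text
x-0.045 z95 0.1470 n35 ymin -0.0144 ymax 0.0056
x-0.035 z95 0.1423 n37 ymin -0.0230 ymax 0.0160
x-0.025 z95 0.1400 n81 ymin -0.0326 ymax 0.0292
x-0.015 z95 0.1395 n117 ymin -0.0394 ymax 0.0356
x-0.005 z95 0.1397 n112 ymin -0.0432 ymax 0.0391
x0.005 z95 0.1389 n116 ymin -0.0448 ymax 0.0380
x0.015 z95 0.1394 n120 ymin -0.0428 ymax 0.0369
x0.025 z95 0.1395 n97 ymin -0.0397 ymax 0.0344
x0.035 z95 0.1405 n74 ymin -0.0344 ymax 0.0274
x0.045 z95 0.1407 n25 ymin -0.0196 ymax 0.0114
[-0.0595 -0.0448  0.137 ] [0.0453 0.0391 0.1482] 356
rim plane [-0.0314 -0.002   0.1395]
h -0.105 0.14774598291341678 -0.016426563676733324 31
h -0.12 0.14893873159808957 -0.01563375786537112 52
h -0.135 0.14883855381404687 -0.01423191436009732 53
h -0.15 0.14987527196727957 -0.016689974940779298 62
h -0.165 0.14995789326532782 -0.01598395155033543 30
end -0.1665448728907865
```

```bash
cat > lv.py <<'E'
from h import *
def prof(W,c,yaw,z0,z1):
    a=np.radians(yaw);u=np.array([np.cos(a),np.sin(a)]);v=np.array([-u[1],u[0]]);W=W.reshape(-1,3)
    l=np.c_[(W[:,:2]-c)@u,(W[:,:2]-c)@v,W[:,2]];l=l[(l[:,2]>z0)&(l[:,2]<z1)]
    o=[]
    for b in(-.165,-.15,-.135,-.12,-.105,-.03,-.015,0,.015,.03):
        s=l[(abs(l[:,0]-b)<.0075)&(abs(l[:,1])<.045)];s=s[s[:,2]>z0+.02] if b>-.05 else s
        o.append(np.percentile(s[:,2],92) if len(s)>3 else np.nan)
    return np.array(o)
E
python3 - <<'E'
from lv import *
np.set_printoptions(precision=4,suppress=True)
c=np.array([.5415,-.4])
a=prof(np.load("side0.npy"),c,-30.6,.012,.078);b=prof(np.load("s5.npy"),c,-30.6,.1031,.1691)
print(a,b,b-a)
plan(255,[((.463,-.33,.18),-115,2),((.38,-.20,.19),-105,4)])
E
```

```text
[0.0595 0.0595 0.058  0.0588 0.0587 0.0518 0.0509 0.0509 0.0507 0.0512] [0.149  0.1485 0.1475 0.1478 0.1457 0.141  0.1398 0.1398 0.1395 0.1401] [0.0895 0.089  0.0895 0.089  0.087  0.0892 0.0889 0.0889 0.0889 0.0889]
255 -13.3 -9.9 -32.2 -0 0.001 -0.049; 255 -12.8 -10.5 -32.1 -0.001 0 -0.049; 255 -32.5 -20.7 -2.5 0 0 -0.044; 255 -31.6 -22.1 -2.5 0 0 -0.043; 255 -30.6 -23.5 -2.5 0 0 -0.044; 255 -29.6 -24.8 -2.6 0 0 -0.043
```

The lift is uniform at about 89 mm, so the portafilter is level in the grip. Now I'll carry it around to the front, high over the lever, and test the inner reach.

Run:
```python
from h import *
p=lambda x,z:(*g2w(x,0),z)
print(p(-.224,.15))
plan(255,[((.44,-.33,.19),-115,3),((.375,-.19,.19),-105,6),(p(-.215,.19),-100.8,7)])
```

```text
(np.float64(0.35352269868034736), np.float64(-0.025291530554007347), 0.15)
255 -15.5 -2.7 -24.8 -0 0 -0.033; 255 -15.4 -3.2 -24.8 -0 0.001 -0.032; 255 -15.2 -3.7 -24.7 -0.001 0 -0.033; 255 -19.7 -16.6 -0 0 0 -0.029; 255 -19.2 -17.1 -0 0 0 -0.029; 255 -18.7 -17.7 -0 0 0 -0.029; 255 -18.1 -18.2 -0 0 0 -0.029; 255 -17.6 -18.8 -0 0 0 -0.029
255 -17.1 -19.2 -0.1 0 0 -0.029; 255 -7.8 -22 -0 0 0 -0.01; 255 -7.5 -22.1 -0 0 0 -0.011; 255 -7.3 -22.2 -0 0 0 -0.01; 255 -7.1 -22.3 -0 0 0 -0.011; 255 -6.8 -22.3 -0 0 0 -0.01; 255 -6.6 -22.4 -0 0 0 -0.011; 255 -6.4 -22.5 -0 0 0 -0.01
```

Call:
apply_moves(moves="255 -15 -3 -25 0 0 -0.033; 255 -15 -3 -25 0 0 -0.032; 255 -15 -4 -25 0 0 -0.033; 255 -20 -17 0 0 0 -0.029; 255 -19 -17 0 0 0 -0.029; 255 -19 -18 0 0 0 -0.029; 255 -18 -18 0 0 0 -0.029; 255 -18 -19 0 0 0 -0.029")

```text
clock: 10.6
eef_pos: [0.3857, -0.2119, 0.19]
tool_rot: [-0.0, 0.989, -0.145, -0.001]
wrist_force: [0.8, 0.4, -3.4]
grip_width: 0.284
gripper_force: 59.9
```

Call:
apply_moves(moves="255 -17 -19 0 0 0 -0.029; 255 -8 -22 0 0 0 -0.01; 255 -8 -22 0 0 0 -0.011; 255 -7 -22 0 0 0 -0.01; 255 -7 -22 0 0 0 -0.011; 255 -7 -22 0 0 0 -0.01; 255 -6 -22 0 0 0 -0.011; 255 -6 -23 0 0 0 -0.01")

```text
clock: 11.6
eef_pos: [0.3628, -0.0271, 0.1904]
tool_rot: [0.0, 0.996, -0.094, -0.001]
wrist_force: [-0.1, -0.3, -3.8]
grip_width: 0.283
gripper_force: 59.8
```

Run:
```python
from h import *
st()
p=lambda x,z:(*g2w(x,0),z)
print(p(-.215,.19),p(-.225,.10))
plan(255,[(p(-.225,.10),-100.8,6)])
```

```text
t 11.6 p [ 0.3628 -0.0271  0.1904] q [ 0.     0.996 -0.094 -0.001] F [-0.1 -0.3 -3.8] w 0.283 gf 59.82387185096741 j [-0.65  0.21  0.8   2.19 -0.21  0.82 -1.48]
(np.float64(0.36236328393690553), np.float64(-0.026977962385278872), 0.19) (np.float64(0.35254041142961867), np.float64(-0.02510414923942162), 0.1)
255 -1.7 -0 15.1 0 0 -0; 255 -1.7 -0 15.1 0 0 -0; 255 -1.7 -0 15.1 0 0.001 -0; 255 -1.7 -0 15 0 0 -0; 255 -1.7 -0.1 15.1 0 0.001 -0; 255 -1.8 -0 15 0.001 0 -0
```

Call:
apply_moves(moves="255 -2 0 15 0 0 0; 255 -2 0 15 0 0 0; 255 -2 0 15 0 0 0; 255 -2 0 15 0 0 0; 255 -2 0 15 0 0 0; 255 -2 0 15 0 0 0; 255 0 0 0 0 0 0")

```text
clock: 12.48
eef_pos: [0.3504, -0.0258, 0.1001]
tool_rot: [0.0, 0.995, -0.095, -0.002]
wrist_force: [-0.5, -1.1, -3.2]
grip_width: 0.283
gripper_force: 59.8
```

Run:
```python
from lv import *
np.set_printoptions(precision=4,suppress=True)
st()
t=eyes.grab_frame("top");f=eyes.grab_frame("side")
x=cv2.resize(t["pixels"][190:290,190:290,::-1],(400,400));y=cv2.resize(f["pixels"][120:220,165:265,::-1],(400,400))
cv2.imwrite("pics/a6.png",np.hstack([x,y]))
W=cloud(f);np.save("s6.npy",W);np.save("t6.npy",cloud(t))
s=state();c=s["eef_pos"][:2]+.075*np.array([np.cos(YAW),np.sin(YAW)])
dz=s["eef_pos"][2]-.1183
b0=prof(np.load("s5.npy"),np.array([.5415,-.4]),-30.6,.1031,.1691);b1=prof(W,c,-10.8,.1031+dz,.1691+dz);print(b1-b0-dz)
```

```text
t 12.475 p [ 0.3504 -0.0258  0.1001] q [ 0.     0.995 -0.095 -0.002] F [-0.5 -1.1 -3.2] w 0.283 gf 59.83244776725769 j [-0.48  0.36  0.65  2.35 -0.43  0.54 -1.24]
[0.0003 0.0011 0.0015 0.0003 0.0026 0.0011 0.0011 0.001  0.001  0.0004]
```

View pics/a6.png

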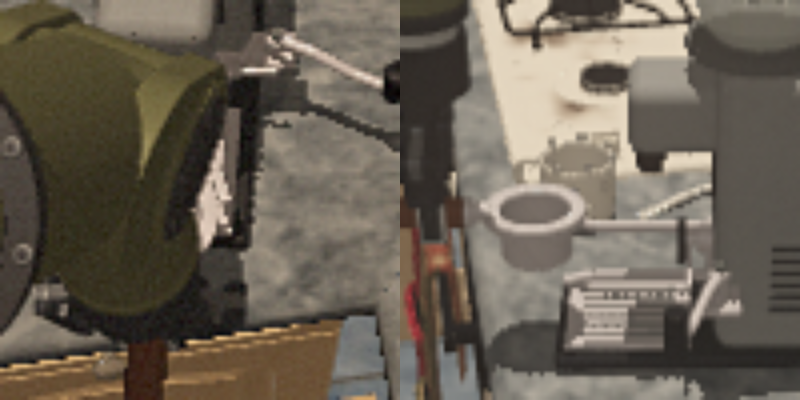

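The right crop shows the head at (540,215) level in front of the fork, with the right prong at (640,226). I'll measure the head and prong in grinder axes from the same picture.

Run:
```python
from h import *
np.set_printoptions(precision=4,suppress=True)
W=np.load("s6.npy").reshape(-1,3);W=W[np.isfinite(W).all(1)]
l=np.c_[(W[:,:2]-OG)@RG,W[:,2]]
r=l[(l[:,2]>.117)&(l[:,2]<.13)&(l[:,0]>-.205)&(l[:,0]<-.09)&(abs(l[:,1])<.06)]
print("rim",len(r),np.percentile(r,[1,5,50,95,99],axis=0))
e=cv2.fitEllipse(cv2.convexHull((r[r[:,0]>-.195][:,:2]*1000).astype(np.float32)));print(e)
for b in np.arange(-.125,-.03,.012):
    s=l[(abs(l[:,0]-b)<.006)&(l[:,1]>-.055)&(l[:,1]<-.025)&(l[:,2]>.07)&(l[:,2]<.1)]
    if len(s): print("prong x%.3f"%b,len(s),np.median(s,axis=0),s.min(0)[1:],s.max(0)[1:])
s=l[(l[:,0]>-.06)&(l[:,0]<-.015)&(abs(l[:,1])<.03)&(l[:,2]>.07)&(l[:,2]<.11)];print("pad",len(s),s.min(0),s.max(0)) if len(s) else 0
st_=state();print("tcp",RG.T@(st_["eef_pos"][:2]-OG))
W=np.load("top0.npy").reshape(-1,3);W=W[np.isfinite(W).all(1)]
l=np.c_[(W[:,:2]-OG)@RG,W[:,2]]
for sg in(1,-1):
    s=l[(l[:,0]>-.115)&(l[:,0]<-.06)&(abs(l[:,1]-sg*.0395)<.02)&(l[:,2]>.078)&(l[:,2]<.095)]
    if len(s): print("T prong",len(s),np.median(s,axis=0),s.min(0),s.max(0))
```

```text
rim 213 [[-0.2036 -0.0456  0.1171]
 [-0.1986 -0.0419  0.1177]
 [-0.1544 -0.009   0.1222]
 [-0.1117  0.0295  0.1263]
 [-0.1085  0.0333  0.1297]]
((-148.74546813964844, -5.259397506713867), (82.01939392089844, 88.79886627197266), 98.3830337524414)
prong x-0.125 5 [-0.1254 -0.0259  0.0817] [-0.0473  0.0782] [-0.0251  0.091 ]
prong x-0.113 13 [-0.1147 -0.0469  0.0811] [-0.0523  0.0775] [-0.0405  0.084 ]
prong x-0.101 13 [-0.1025 -0.042   0.0813] [-0.0455  0.0753] [-0.0345  0.0844]
prong x-0.089 12 [-0.0882 -0.0404  0.0799] [-0.0439  0.0779] [-0.0321  0.0841]
prong x-0.077 9 [-0.077  -0.0401  0.0823] [-0.0444  0.0767] [-0.0359  0.0833]
prong x-0.065 11 [-0.0642 -0.0419  0.0816] [-0.0444  0.0781] [-0.0356  0.0853]
prong x-0.053 12 [-0.053  -0.0409  0.0812] [-0.0461  0.0772] [-0.0361  0.0837]
prong x-0.041 12 [-0.0401 -0.0412  0.0808] [-0.0463  0.0776] [-0.0364  0.083 ]
pad 47 [-0.0317 -0.0249  0.0754] [-0.015   0.0158  0.1013]
tcp [-0.2257 -0.001 ]
T prong 60 [-0.0886  0.0437  0.0842] [-0.1148  0.0384  0.0802] [-0.0605  0.052   0.0884]
T prong 53 [-0.0877 -0.0371  0.0844] [-0.1143 -0.0434  0.0793] [-0.0601 -0.0316  0.089 ]
```

Run:
```python
from h import *
np.set_printoptions(precision=4,suppress=True)
for n,org,yaw in(("t6",None,YAW),("s6",None,YAW),("s5",(.4766,-.3621),np.radians(-30.6)),("t5",(.4766,-.3621),np.radians(-30.6))):
    W=np.load(n+".npy").reshape(-1,3);W=W[np.isfinite(W).all(1)]
    o=np.array(org) if org else state()["eef_pos"][:2]
    z=.1183 if org else .1001
    A=np.array([[np.cos(yaw),-np.sin(yaw)],[np.sin(yaw),np.cos(yaw)]]);l=np.c_[(W[:,:2]-o)@A,W[:,2]-z]
    h=l[(l[:,0]<-.035)&(l[:,0]>-.105)&(abs(l[:,1])<.022)&(l[:,2]>0.0)&(l[:,2]<.04)]
    if len(h)>8:
        k=cv2.fitLine(h[:,:2].astype(np.float32),cv2.DIST_HUBER,0,1e-4,1e-4).ravel()
        print(n,len(h),"slope deg",np.degrees(np.arctan(k[1]/k[0])),h.mean(0),np.percentile(h[:,1],[2,98]))
    r=l[(l[:,2]>.017)&(l[:,2]<.03)&(np.hypot(l[:,0]-.075,l[:,1])<.05)]
    if len(r)>30: print(n,"rim",len(r),(np.percentile(r,2,axis=0)+np.percentile(r,98,axis=0))/2)
```

```text
t6 245 slope deg -0.38971508 [-0.0662  0.0003  0.0303] [-0.0115  0.0136]
t6 rim 66 [ 0.078  -0.0339  0.0225]
s6 148 slope deg 0.89358294 [-0.0638 -0.0102  0.0239] [-0.0176  0.0032]
s6 rim 200 [ 0.0729 -0.0054  0.0219]
s5 217 slope deg -0.5107712 [-0.0636 -0.009   0.023 ] [-0.0157  0.003 ]
s5 rim 373 [ 0.0731 -0.0026  0.0214]
t5 211 slope deg -0.022239415 [-0.0675  0.0014  0.0287] [-0.0112  0.0137]
```

The yaw is aligned within 0.5°. I'll shift about 3 mm to the fork's centre, lower, and go in.

Call:
apply_moves(moves="255 0 -3 8 0 0 0; 255 0 0 9 0 0 0; 255 0 0 8 0 0 0; 255 0 0 0 0 0 0; 255 10 0 0 0 0 0; 255 10 0 0 0 0 0; 255 10 0 0 0 0 0; 255 0 0 0 0 0 0")

```text
clock: 13.58
eef_pos: [0.3834, -0.0288, 0.0764]
tool_rot: [0.0, 0.996, -0.094, 0.001]
wrist_force: [-1.2, -0.1, -3.6]
grip_width: 0.283
gripper_force: 59.8
```

Run:
```python
from h import *
st();s=state();print(RG.T@(s["eef_pos"][:2]-OG))
t=eyes.grab_frame("top");f=eyes.grab_frame("side")
y=cv2.resize(f["pixels"][120:220,165:265,::-1],(600,600),interpolation=cv2.INTER_CUBIC)
cv2.imwrite("pics/a7.png",y)
```

```text
t 13.575 p [ 0.3834 -0.0288  0.0764] q [ 0.     0.996 -0.094  0.001] F [-1.2 -0.1 -3.6] w 0.283 gf 59.84368622303009 j [-0.4   0.44  0.58  2.31 -0.51  0.5  -1.18]
[-0.19403551  0.00214533]
```

View pics/a7.png

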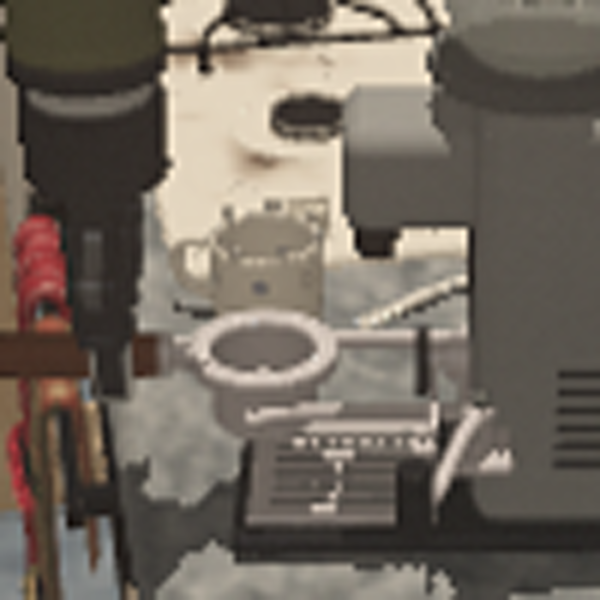

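The body at (265,400) is entering between the near prong (340,405) and the far prong (400,338), with the rim above both. I'll go straight in further, stopping short of the plunger.

Call:
apply_moves(moves="255 8 0 0 0 0 0; 255 8 0 0 0 0 0; 255 8 0 0 0 0 0; 255 8 0 0 0 0 0; 255 0 0 0 0 0 0; 255 0 0 1 0 0 0; 255 0 0 1 0 0 0; 255 0 0 0 0 0 0")

```text
clock: 14.68
eef_pos: [0.4133, -0.0344, 0.0742]
tool_rot: [-0.0, 0.996, -0.094, -0.0]
wrist_force: [-0.5, -0.3, -4.0]
grip_width: 0.283
gripper_force: 59.8
```

Run:
```python
from h import *
st();s=state();print(RG.T@(s["eef_pos"][:2]-OG))
f=eyes.grab_frame("side");W=cloud(f).reshape(-1,3);W=W[np.isfinite(W).all(1)]
l=np.c_[(W[:,:2]-OG)@RG,W[:,2]]
c=RG.T@(s["eef_pos"][:2]-OG)+[.075,0]
r=l[(l[:,2]>.09)&(l[:,2]<.11)&(np.hypot(*(l[:,:2]-c).T)<.05)]
print("rim",len(r),np.percentile(r,[2,10,50,90,98],axis=0))
```

```text
t 14.675 p [ 0.4133 -0.0344  0.0742] q [-0.     0.996 -0.094 -0.   ] F [-0.5 -0.3 -4. ] w 0.283 gf 59.835761189460754 j [-0.37  0.48  0.57  2.24 -0.51  0.54 -1.17]
[-0.16361802  0.00221787]
rim 211 [[-0.13480583 -0.04089323  0.09025346]
 [-0.12253438 -0.03554794  0.09114824]
 [-0.08795141 -0.00627521  0.09524871]
 [-0.05116054  0.03030028  0.09767719]
 [-0.04465527  0.03823682  0.09890542]]
```

Call:
apply_moves(moves="255 4 0 0.5 0 0 0; 255 4 0 0.5 0 0 0; 255 4 0 0 0 0 0; 255 4 0 0 0 0 0; 255 2 0 0 0 0 0; 255 2 0 0 0 0 0; 255 0 0 0 0 0 0")

```text
clock: 15.6
eef_pos: [0.4314, -0.0379, 0.0729]
tool_rot: [-0.0, 0.996, -0.095, -0.002]
wrist_force: [-7.4, 0.7, -0.0]
grip_width: 0.282
gripper_force: 60.2
```

Call:
apply_moves(moves="255 2 0 0 0 0 0; 255 2 0 0 0 0 0; 255 1 0 0 0 0 0; 255 0 0 0 0 0 0")

```text
clock: 16.1
eef_pos: [0.4343, -0.0384, 0.0727]
tool_rot: [-0.001, 0.996, -0.095, -0.004]
wrist_force: [-11.8, 2.4, 3.4]
grip_width: 0.282
gripper_force: 60.7
```

Run:
```python
from h import *
st();s=state();print(RG.T@(s["eef_pos"][:2]-OG),RG.T@s["wrist_force"][:2])
```

```text
t 16.1 p [ 0.4343 -0.0384  0.0727] q [-0.001  0.996 -0.095 -0.004] F [-11.8   2.4   3.4] w 0.282 gf 60.72557330131531 j [-0.36  0.51  0.57  2.19 -0.5   0.58 -1.18]
[-0.14220719  0.00223909] [-12.07074752   0.13379722]
```

Call:
apply_moves(moves="255 0 0 -0.7 0 0 0; 255 1 0 0 0 0 0; 255 2 0 0 0 0 0; 255 2 0 0 0 0 0; 255 1 0 0 0 0 0; 255 0 0 0 0 0 0")

```text
clock: 16.85
eef_pos: [0.4347, -0.0383, 0.0722]
tool_rot: [-0.002, 0.995, -0.095, -0.009]
wrist_force: [-24.2, 3.4, 4.6]
grip_width: 0.289
gripper_force: 60.9
```

Run:
```python
from h import *
st();s=state();print(RG.T@(s["eef_pos"][:2]-OG),RG.T@s["wrist_force"][:2])
```

```text
t 16.85 p [ 0.4347 -0.0383  0.0722] q [-0.002  0.995 -0.095 -0.009] F [-24.2   3.4   4.6] w 0.289 gf 60.92796564102173 j [-0.35  0.52  0.57  2.18 -0.5   0.6  -1.18]
[-0.1418283   0.00242896] [-24.45703647  -1.18349676]
```

Run:
```python
from h import *
np.set_printoptions(precision=4,suppress=True,linewidth=150)
f=eyes.grab_frame("side");W=cloud(f);np.save("s8.npy",W)
old=cv2.imread("pics/a6.png")[:,400:];old=cv2.resize(old,(100,100),interpolation=cv2.INTER_AREA).mean(2)
new=f["pixels"][120:220,165:265].mean(2);W0=np.load("s6.npy")[120:220,165:265];W1=W[120:220,165:265]
L=lambda A:np.concatenate([(A[...,:2]-OG)@RG,A[...,2:]],-1)
l0,l1=L(W0),L(W1)
# pad at s6: rows/cols
for r in range(52,68): print(r,"old",old[r,64:82].astype(int),"new",new[r,64:82].astype(int))
for nm,l,p in(("old",l0,old),("new",l1,new)):
    m=(p<70)&(l[...,0]>-.05)&(l[...,0]<.0)&(abs(l[...,1])<.035)&(l[...,2]>.07)&(l[...,2]<.11)
    q=l[m];print(nm,len(q),np.percentile(q,[2,50,98],axis=0) if len(q) else 0)
c=RG.T@(state()["eef_pos"][:2]-OG)+[.075,0]
for nm,l,c in(("old",l0,np.array([-.1507,-.001])),("new",l1,c)):
    z=(.1127 if nm=="old" else .0855)
    q=l[(l[...,2]>z+.004)&(l[...,2]<z+.014)&(np.hypot(l[...,0]-c[0],l[...,1]-c[1])<.052)]
    print(nm,c,np.percentile(q,[2,98],axis=0))
q=l1[(l1[...,2]>.09)&(l1[...,2]<.1)&(np.hypot(l1[...,0]-c[0],l1[...,1]-c[1])<.04)]
A=np.c_[q[:,:2],np.ones(len(q))];print("plane",np.linalg.lstsq(A,q[:,2],rcond=None)[0],q[:,2].mean())
```

```text
52 old [199 148 140  96 119 120 124 137 138 139 140 147 150 138  72  74  80  82] new [210 145 137  62 124 127 127 139 139 136 138 145 151 147  54  74  80  81]
53 old [148 120 122 121 130 129 128 132 137 138 141 148 157 148  79  74  80  82] new [205 190 187 174 149 130 132 135 139 141 143 150 159 158  64  73  79  79]
54 old [131 134 138 141 133 108  89 109 138 143 146 148 159 163  82  73  80  81] new [142 141 139 131 114 110 123 133 114  87 107 145 155 183  65  73  80  81]
55 old [179 180 181 182 172 113  68 121 177 182 178 163 164 159  83  75  80  82] new [101 101 102 100  99  99 115 174 121  45 124 173 172 180  68  74  81  81]
56 old [150 149 149 151 143  90  55 100 147 149 142 130 129 123  81  76  81  82] new [104 104 103 101 103 100 102 130  85  39 100 129 126 125  72  74  80  81]
57 old [113 112 113 113 108  71  48  77 107 108 108 109 109 104  83  77  81  83] new [104 103 103 100 100 101 100 101  61  35  75 106 106 103  78  73  80  81]
58 old [123 119 116 114 111  74  48  75 104 107 109 114 114 109  87  77  80  82] new [104 103 100 100  94 101 102 101  63  35  77 117 113 110  85 
[... 1127 characters left out ...]
6 old [132 131 132 134 132 117 106 109 112 121 123 120 104 100  96  93  93  81] new [105 102  97  99  97 132 124 124 118 114 109  99  93  98  91  97  99  79]
67 old [117 116 117 117 118 116 115 132 168 120 108 106 104 119 119  86  79  86] new [107 108 106 106 107 115 113 113 115 115  98  95  92 120 121  58  64  76]
old 15 [[-0.0285 -0.0201  0.0787]
 [-0.0283 -0.0165  0.0926]
 [-0.0251  0.0078  0.1009]]
new 25 [[-0.0217 -0.0192  0.0771]
 [-0.0186 -0.0154  0.0919]
 [-0.0082  0.0064  0.102 ]]
old [-0.1507 -0.001 ] [[-0.1971 -0.0444  0.117 ]
 [-0.1085  0.0316  0.1257]]
new [-0.0668  0.0024] [[-0.1133 -0.0408  0.0898]
 [-0.0217  0.0377  0.0983]]
plane [-0.0018 -0.0096  0.0942] 0.09429212090124138
```

The pad moved about 9.7 mm, from -28.3 to -18.6 mm, and the force then rose steeply with no further travel. The plunger is home. I'll hold briefly to check that it stays steady.

Call:
apply_moves(moves="255 0 0 0 0 0 0; 255 0 0 0 0 0 0; 255 0 0 0 0 0 0; 255 0 0 0 0 0 0; 255 0 0 0 0 0 0; 255 0 0 0 0 0 0; 255 0 0 0 0 0 0; 255 0 0 0 0 0 0")

```text
clock: 17.9
eef_pos: [0.4347, -0.0383, 0.0722]
tool_rot: [-0.002, 0.995, -0.095, -0.009]
wrist_force: [-23.0, 4.3, 3.5]
grip_width: 0.284
gripper_force: 60.9
```

Run:
```python
from h import *
st();s=state();print(RG.T@(s["eef_pos"][:2]-OG))
f=eyes.grab_frame("side");p=f["pixels"][120:220,165:265].mean(2)
print([(int(p[r,68:78].argmin())+68) for r in range(56,65)])
w=cloud(f)[120:220,165:265];l=(w[...,:2]-OG)@RG
m=(p<70)&(l[...,0]>-.05)&(l[...,0]<0)&(abs(l[...,1])<.035)&(w[...,2]>.07)&(w[...,2]<.11);print(np.median(l[m],axis=0))
```

```text
t 17.9 p [ 0.4347 -0.0383  0.0722] q [-0.002  0.995 -0.095 -0.009] F [-23.    4.3   3.5] w 0.284 gf 60.92647433280945 j [-0.36  0.52  0.57  2.18 -0.5   0.6  -1.18]
[-0.14184494  0.00243877]
[73, 73, 73, 73, 73, 73, 73, 73, 73]
[-0.01855756 -0.01348707]
```

It is steady, pressed home at about 23 N. Handing in.

```bash
python3 -c "
from station import workorder;print(workorder.finish_job())"
```

```text
the job is handed in; nothing more can be done
None
```

I swung the lock lever out to about 0.93 rad, then slid the portafilter level into the fork until the plunger was home (pad moved about 9.7 of 10 mm, pressed at about 23 N), and handed the job in at about 18 s still gripping it; the verdict was not shown.

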